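# Break loose the disc nut of a rotary pot table, thread hand unknown

### The arm

A 6-joint arm with a two-finger parallel gripper is mounted at the origin on the work surface. World frame = base frame: x ahead of the robot, y to its left, z up, the work surface at z = 0. Lengths are in m, angles in degrees, forces in N, time in s.
With the tool pointing down it reaches from about 0.4 to 0.825 m from the base axis. Payload 7 kg.
Tool frame: the origin (TCP) lies midway between the tips of the shut fingers; the grasp point (between the pads) lies 19 mm behind it; z points along the fingers, y is the line along which they close (so a half turn about z gives the same grasp; the last joint's range is limited). The gripper opens to 88 mm and grips with 3 to 60 N. Pads are 19 mm wide; open, the fingers measure 130 mm over their backs; the gripper's body (78 mm by 193 mm) begins 47 mm behind the grasp point.
Start: joints at [89.502, 20.546, 0.682, 0, -70.136, -16.507], TCP at [0.197, 0.645, 0.227] pointing down, gripper open.
Joint ranges: [-176.03, 176.03], [-82.01, 121.73], [-58.28, 71.71], [-173.87, 95.51], [-174.79, -0.11], [-173.66, 173.66]. Speed limits (degrees/s): [136.94, 136.94, 172.46, 180, 180, 180].

### API

Orientations are given as [roll, pitch, yaw] about the fixed x, y, z axes, in that order (R = Rz(yaw) Ry(pitch) Rx(roll)).
In Python, from plant import r, eyes, workorder gives the robot as it stands.
- The arm moves only by the tool step_arm, never from a script. Its argument "plan" is a list of rows, each a list of 5 numbers: the shift along the tool's x, y, z each as a share of 25 cm, from -1 to 1, then the turn about the tool's z as a share of 60 degrees, from -1 to 1, then the finger opening in mm, from 0 to 87.6. In form: [[x, y, z, turn, jaw], ...]. A call has 1 to 12 rows; each row is the pose to reach, as a shift and turn from the pose commanded when the call began, along the tool's axes at that moment; what a row does not reach only later rows make up. A row lasts 1/12 s, in which the tool goes at most 41.7 mm and 7.16 degrees, less where a joint would pass 70% of its speed; a pose out of reach is approached as far as the arm can. A call with a number of a shift or a turn outside -1 to 1 is refused whole. A call with a gripper value outside its range is refused whole. The fingers move at their own pace and stop on an object; "newtons" is the grip in N (left out, the last holds). Time passes only in rows, so rows that repeat a pose let the fingers close. It gives the time, the measured TCP pose, the force, the opening and the grip force at its end, in the units of the state.
- r.get_state(): the state, without advancing time (a new reading comes with each control period).
- eyes.capture(name): name is "scene" or "side" or "wrist"; returns the picture (384x512x3 uint8, red, green, blue); there is no depth.
- eyes.camera_model(name): a dict with "fov_y" (degrees; the focal length in pixels is half the picture's height over the tangent of half this angle, whatever the lens; pixels are square), "cx", "cy" (the principal point, pixels), "world_to_cam" (4x4, takes a point from world to camera coordinates); the wrist camera has in their place "hand_eye" (4x4, takes a point from camera to tool coordinates, whose origin is the TCP and whose axes are the flange's). Camera axes: x right, y up, looking along -z (the intrinsics and any distortion apply to the point x, -y, -z); pixel columns grow to the right and rows downward; lengths in m; the calibration is good to about 2 mm. A picture is of the moment at which its call begins: read the wrist's pose just before it. camera_model takes no time and is no camera call.
- workorder.close_job(): hands the job in; it is judged then, once.
The state is a dict: "time_s": time; "joints": joint angles; "qd": joint speeds; "joint_torque": joint torques, N m; "tcp_pos": TCP position; "eef_rot": TCP orientation; "contact_force": force on the tool from outside, world axes, zero at the start; "moment": the same for the moment, N m; "gripper_width": finger opening in m; "gripper_force": force on a finger pad.
Only numpy, scipy, OpenCV 4.12 (cv2) and the standard library are available. Lean on these libraries where they do the work, as an engineer would, in place of code of your own. Each camera call takes 0.05 s, during which the arm holds its last target. There are 200 camera calls.

### The job

The disc of the rotary pot table has to come off for cleaning, but nobody knows whether its centre nut has a right-hand or a left-hand thread. Carry the spanner by its middle, put it flat on the disc with its jaw fully home on the nut and let go; then take or push it again by the far end of its handle, feel which way the nut gives, and slacken it by a good sixth of a turn (60 degrees). Leave the spanner lying flat on the nut, and do not shove the two pots or the feed bottle about.

Things in the scene. Friction and masses are not known exactly. Their poses are not given: they have to be found in the camera images.
- machine: Rotary pot table, fixed. Its origin is on the bench under the nut's axis, z up. Flat round steel disc 350 mm in diameter that does not turn, top 50 mm above the bench, clear but for the nut. A grey drive housing, 90 x 120 mm and 82 mm high, stands beyond it along +x, its near face 195 mm from the axis.
- nut_mid (a point): Centre, half-way up (62 mm above the bench), of the square dark steel nut in the middle of the disc: 36 mm across flats, 24 mm high. A round stud end, 20 mm thick, stands 14 mm above the nut. The x and y axes are square to the nut's four flats and turn with it; z is up.
- nut (a joint): Turn of the nut in rad, + anticlockwise from above; tight at the start, within 0.05 of 0. The thread's hand differs from start to start and nothing visible tells it. Tightening way: it stops dead, a little springy, at 0.1 to 0.2 rad. Loosening way: it goes on for at least 1.7 rad against a steady friction of about 1 N m (7 to 9 N at the handle's far end) and stays put.
- spanner: Dark steel open-ended spanner, 190 mm long, 16 mm thick all over, about 0.5 kg, lying flat on the bench to the left or right of the machine. Its origin is at the balance point, on the underside; x points along it from handle to jaw, z is up. The straight handle is 20 mm wide and reaches from 106 mm behind the origin to 24 mm ahead of it; the jaw head is 67 mm wide and reaches from 23 mm to 84 mm ahead.
- spanner_mid (a point): Balance point of the spanner, half-way through its thickness (8 mm above its underside), on the 20 mm wide handle: where to grip it for carrying. Same axes as the spanner.
- spanner_jaw (a point): Point that meets the nut's axis when the jaw is home: on the centre line, 58.5 mm ahead of the balance point, 8 mm above the underside (58 mm above the bench on the disc). The slot opens to +x, 39 mm wide, flared to 45 mm over the last 10 mm. The prongs end 25 mm ahead of this point; the slot's bottom is 20 mm behind it.
- spanner_end (a point): Point on the handle near its far end, 140 mm behind the jaw point (the handle ends 25 mm farther back), half-way through the thickness: where to take it for turning.
- pot_a_mid (a point): Bystander: centre, 36 mm up, of a green square plastic pot of grit, 74 mm square, 75 mm high with a label 108 mm high, loose on the bench at the side opposite the spanner.
- pot_b_mid (a point): Bystander: the same pot in black, loose on the bench far left beyond the disc.
- feed_mid (a point): Bystander: centre, 75 mm up, of a white plant-feed bottle, 64 mm diameter, 150 mm high, loose on the bench far right beyond the disc.
Not all that is in view belongs to the job. Several things look just like the spanner: the one meant starts farthest from the robot's base.

How it is judged (in metres and radians):
On the way, in this order (a step that is already met when the one before it is completed fails the run):
1. the spanner lies flat on the disc with its jaw home on the still tight nut, and the fingers have let go of it (horizontal distance between spanner_jaw and nut_mid below 0.01 m and height (world z) of spanner_jaw below 0.064 m and angle between spanner_mid's own z axis and vertical below 0.12 rad and value of joint nut between -0.2 and 0.2 rad and contact force between the fingers and spanner below 0.1 N), for 0.2 s.
2. with the jaw on the nut and the fingers on the outer part of the handle, the nut has been turned 0.8 rad in its loosening direction (horizontal distance between spanner_jaw and nut_mid below 0.01 m and height (world z) of spanner_jaw below 0.064 m and angle between spanner_mid's own z axis and vertical below 0.12 rad and (value of joint nut above 0.8 rad or value of joint nut below -0.8 rad) and distance between the grasp point and spanner_end below 0.06 m and contact force between the fingers and spanner above 0.5 N).
At the end, for the whole second after the job is handed in: The nut stands at least 0.8 rad (46 degrees) from its zero in the direction in which it loosens; the spanner lies flat on the disc (tilt under 0.12 rad, jaw point no higher than 64 mm), its jaw point within 10 mm of the nut's axis, at rest and released ((value of joint nut above 0.8 rad or value of joint nut below -0.8 rad) and horizontal distance between spanner_jaw and nut_mid below 0.01 m and height (world z) of spanner_jaw below 0.064 m and angle between spanner_mid's own z axis and vertical below 0.12 rad and contact force between the fingers and spanner below 0.1 N and linear speed of spanner below 0.02 m/s); the robot touches nothing.
It fails at once if a pot or the bottle is moved more than 40 mm (distance of any of pot_a_mid, pot_b_mid, feed_mid from where it was at the start of the episode above 0.04 m).
It also fails if it takes over 61 s, if anything falls off the work surface, if the arm or the gripper's body presses on something with over 40 N, if the wrist force passes 120 N, or if a joint passes its speed limit or range.

## Working session

There is one attempt and no reset: what is moved stays moved. The work goes in short steps, Python scripts to look and compute and a tool call to move; the robot and the scene stay as the last step left them, time stands still between calls to the robot, and variables do not carry over. Pictures are saved under pics/ and viewed, at most 10 in all, crops included, and the job is handed in when it is done.

Besides the shell and the picture viewer there is one more tool, called after ">>>" as name(argument=value, ...), one argument or row to a line, values as JSON. step_arm: Moves the arm, as the interface text tells. Its arguments: {"type":"object","properties":{"plan":{"type":"array"},"newtons":{"type":"number"}},"required":["plan"]}

```bash
mkdir -p pics; ls
python3 - <<'E'
from plant import r, eyes, workorder
import cv2, numpy as np
s=r.get_state(); print({k:np.round(v,3).tolist() for k,v in s.items()})
ims=[]
for n in ("scene","side","wrist"):
    im=eyes.capture(n); cv2.imwrite(f"pics/{n}0.png",im[:,:,::-1]); ims.append(im[:,:,::-1])
    print(n,eyes.camera_model(n))
E
```

```text
pics
{'time_s': 0.0, 'joints': [89.502, 20.592, 0.636, -0.021, -70.136, -16.507], 'qd': [-0.108, -0.054, 0.016, 0.083, -0.045, -0.125], 'joint_torque': [-0.001, -58.271, 29.306, 6.998, 0.007, -0.0], 'tcp_pos': [0.197, 0.645, 0.226], 'eef_rot': [179.906, -0.008, -17.012], 'contact_force': [0.849, -0.153, -0.345], 'moment': [-0.009, 0.015, -0.019], 'gripper_force': 0.0, 'gripper_width': 0.088}
scene {'fov_y': 46.60289993175542, 'cx': 261.6068108550279, 'cy': 191.38109639647115, 'world_to_cam': array([[ 0.80931972,  0.58733872, -0.00589999, -0.42264818],
       [-0.45533231,  0.63370437,  0.6253729 ,  0.19282072],
       [ 0.37104457, -0.50344017,  0.78030374, -1.55371006],
       [ 0.        ,  0.        ,  0.        ,  1.        ]])}
side {'fov_y': 46.55701701497766, 'cx': 259.1439711905564, 'cy': 193.82040027895275, 'world_to_cam': array([[-0.99867287, -0.05103496,  0.00692294,  0.5222813 ],
       [ 0.0410261 , -0.70704956,  0.70597293, -0.07669667],
       [-0.03113444,  0.70532004,  0.70820498, -1.29342696],
       [ 0.        ,  0.        ,  0.        ,  1.        ]])}
wrist {'fov_y': 71.50049873267717, 'cx': 258.705408717341, 'cy': 192.68633966404798, 'hand_eye': array([[-7.84666457e-04,  9.65506003e-01,  2.60379611e-01,
         6.85569405e-02],
       [ 9.99999512e-01,  6.01364775e-04,  7.83643437e-04,
        -2.33667627e-04],
       [ 6.00029316e-04,  2.60380099e-01, -9.65506004e-01,
        -1.57961645e-01],
       [ 0.00000000e+00,  0.00000000e+00,  0.00000000e+00,
         1.00000000e+00]])}
```

View pics/scene0.png

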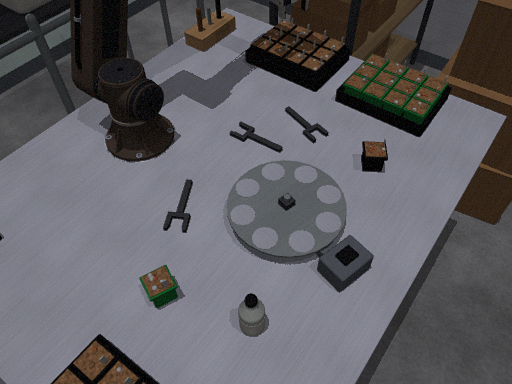

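View pics/side0.png

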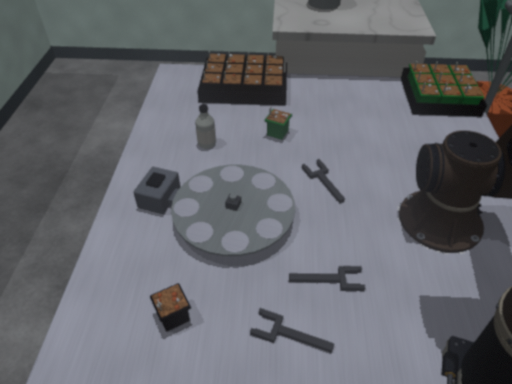

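Three look-alike spanners. In scene they are A (256,137), B (306,123) and C (180,205); in side they are A (326,278), B (291,330) and C (323,180). B seems farthest from the base, and it lies opposite the green pot. I'll measure all three.

```bash
cat > h.py <<'E'
import cv2, numpy as np
from plant import r, eyes, workorder
from scipy.spatial.transform import Rotation as R
def ray(name,uv,T=None):
    m=eyes.camera_model(name); f=192/np.tan(np.radians(m["fov_y"]/2))
    uv=np.atleast_2d(uv).astype(float)
    d=np.c_[(uv[:,0]-m["cx"])/f,-(uv[:,1]-m["cy"])/f,-np.ones(len(uv))]
    C=np.linalg.inv(m["world_to_cam"]) if T is None else T@m["hand_eye"]
    return C[:3,3],d@C[:3,:3].T
def cast(name,uv,z,T=None):
    o,d=ray(name,uv,T); return o+d*((z-o[2])/d[:,2])[:,None]
def tool(s):
    T=np.eye(4); T[:3,:3]=R.from_euler('xyz',s["eef_rot"],degrees=True).as_matrix(); T[:3,3]=s["tcp_pos"]; return T
E
python3 - <<'E'
from h import *
seeds={"scene":{"A":(256,137),"B":(306,123),"C":(180,205),"nut":(287,202)},"side":{"A":(320,278),"B":(300,333),"C":(330,185),"nut":(233,202)}}
for n in seeds:
    im=cv2.imread(f"pics/{n}0.png"); g=im.max(2)
    for k,(u,v) in seeds[n].items():
        w=45 if k!="nut" else 12
        m=np.zeros_like(g); m[v-w:v+w,u-w:u+w]=(g[v-w:v+w,u-w:u+w]<85)
        cs,_=cv2.findContours(m,cv2.RETR_EXTERNAL,cv2.CHAIN_APPROX_NONE)
        c=min(cs,key=lambda c:-cv2.contourArea(c)-1e3*(cv2.pointPolygonTest(c,(u,v),True)>-6))
        if k=="nut":
            x=c[:,0].mean(0); print(n,k,x,cv2.contourArea(c),cast(n,x,.068)); continue
        P=cast(n,c[:,0],.012)[:,:2]
        (cx,cy),(a,b),t=cv2.minAreaRect((P*1000).astype(np.float32))
        mk=np.zeros_like(g); cv2.drawContours(mk,[c],-1,1,-1); ys,xs=np.nonzero(mk)
        Q=cast(n,np.c_[xs,ys],.012)[:,:2]; q=Q.mean(0)
        print(n,k,"rect",np.round([cx,cy,a,b,t]),"centroid",q.round(3),"dist",np.hypot(*q).round(3))
im=cv2.imread("pics/scene0.png")[80:180,200:360]; a=cv2.resize(im,None,fx=5,fy=5,interpolation=2); cv2.imwrite("pics/crop1.png",a)
E
```

```text
scene A rect [345. 217. 195.  78.   1.] centroid [0.334 0.217] dist 0.399
scene B rect [431. 378.  77. 198.  72.] centroid [0.446 0.372] dist 0.581
scene C rect [ 326. -142.   72.  198.   29.] centroid [ 0.335 -0.157] dist 0.37
scene nut [286.11363636 201.47727273] 197.0 [[0.59998945 0.01380214 0.068     ]]
side A rect [342. 227. 187.  70.   3.] centroid [0.33  0.226] dist 0.4
side B rect [427. 386.  71. 187.  71.] centroid [0.434 0.383] dist 0.578
side C rect [ 323. -133.   72.  193.   29.] centroid [ 0.329 -0.142] dist 0.358
side nut [232.88 202.58] 168.0 [[0.59528155 0.02848901 0.068     ]]
```

View pics/crop1.png

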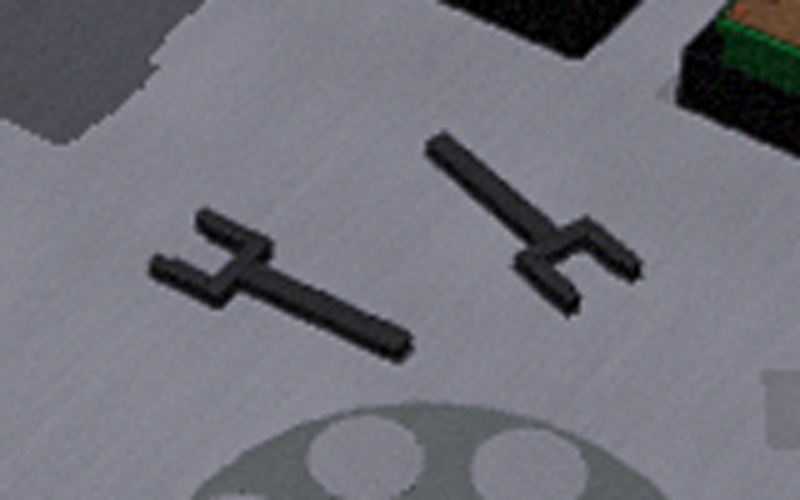

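The crop shows A (crop (280,280), jaw to the upper left) and B (crop (530,220), jaw to the lower right). B is the one meant: its centroid is 0.58 m from the base, against 0.40 m for A and 0.37 m for C, and it lies opposite the green pot. Next I'll go above B, with its balance point near (0.439, 0.379) and heading about -18°.

>>> step_arm(
  plan=[
    [0.95,0.56,0,0,87.6],
    [0.95,0.56,0,0,87.6],
    [0.95,0.56,0,0,87.6],
    [0.95,0.56,0,0,87.6],
    [0.95,0.56,0,0,87.6],
    [0.95,0.56,0,0,87.6],
    [0.95,0.56,0,0,87.6],
    [0.95,0.56,0,0,87.6],
  ],
)

```text
time_s: 0.82
tcp_pos: [0.386, 0.4384, 0.2267]
eef_rot: [180.0, -0.0, -17.2]
contact_force: [-0.9, 0.2, -0.8]
gripper_width: 0.0875
gripper_force: 0.0
```

>>> step_arm(
  plan=[
    [0.29,0.17,0,0,87.6],
    [0.29,0.17,0,0,87.6],
    [0.29,0.17,0,0,87.6],
    [0.29,0.17,0,0,87.6],
    [0.29,0.17,0,0,87.6],
    [0.29,0.17,0,0,87.6],
  ],
)

```text
time_s: 1.32
tcp_pos: [0.44, 0.3809, 0.2264]
eef_rot: [180.0, 0.0, -17.0]
contact_force: [0.9, 0.3, 0.3]
gripper_width: 0.0874
gripper_force: 0.0
```

```bash
cat >> h.py <<'E'
def shot(fn):
    s=r.get_state(); im=eyes.capture("wrist")[:,:,::-1].copy(); cv2.imwrite(f"pics/{fn}.png",im); return s,im,tool(s)
def delta(s,p,yaw=None):
    "tool-frame shift (shares of 0.25 m) to world point p, turn share"
    T=tool(s); d=T[:3,:3].T@(np.array(p)-T[:3,3])/.25
    y0=s["eef_rot"][2]; t=0 if yaw is None else -((yaw-y0+180)%360-180)/60
    return d.round(3),round(t,3)
E
python3 - <<'E'
from h import *
s,im,T=shot("w1"); print(s["time_s"],s["tcp_pos"],s["eef_rot"],s["joints"])
g=im.max(2); m=(g<85).astype(np.uint8)
cs,_=cv2.findContours(m,cv2.RETR_EXTERNAL,cv2.CHAIN_APPROX_NONE)
for c in cs:
    if cv2.contourArea(c)<400: continue
    P=cast("wrist",c[:,0],.016,T)[:,:2]
    print(cv2.contourArea(c),c[:,0].mean(0).round(),np.round(cv2.minAreaRect((P*1000).astype(np.float32)),1) if 0 else cv2.minAreaRect((P*1000).astype(np.float32)))
E
```

```text
1.3167 [0.43998324 0.38093098 0.22641582] [ 1.79996108e+02  9.75779339e-03 -1.69697291e+01] [ 6.01221424e+01  1.18571661e+01 -1.14028669e+01 -9.40578271e-03
 -6.67459411e+01  1.29118428e+01]
72123.0 [220. 218.] ((350.04949951171875, 391.8958435058594), (895.97119140625, 560.3068237304688), 69.34347534179688)
```

View pics/w1.png

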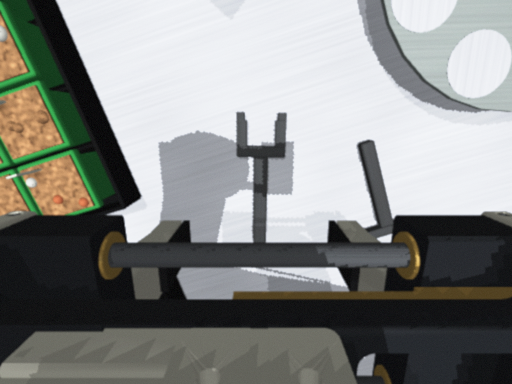

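The wrist view shows spanner B upright in the picture: prong tips at row ~113 (cols 237–287), head back at row ~158, handle near col 260 running down behind the gripper. Next I'll get subpixel lines from it.

Run:
```python
from h import *
s=r.get_state(); T=tool(s); im=cv2.imread("pics/w1.png"); g=im.max(2).astype(int)
print(g[190,240:282].tolist()); print(g[105:122,241].tolist(),g[105:122,282].tolist()); print(g[140:170,245].tolist())
L=[];
for v in range(165,236,5):
    u=np.nonzero(g[v,245:278]<90)[0]+245; L.append((u.min(),u.max(),v))
L=np.array(L); print(L.tolist())
mid=np.c_[(L[:,0]+L[:,1])/2,L[:,2]]; P=cast("wrist",mid,.016,T)[:,:2]
W=np.linalg.norm(cast("wrist",L[:,[0,2]],.016,T)-cast("wrist",L[:,[1,2]],.016,T),axis=1); print("width",W.round(4))
d=np.linalg.svd(P-P.mean(0))[2][0]; d*=np.sign(d[0]); c=P.mean(0); h=np.degrees(np.arctan2(d[1],d[0])); print("heading",h)
for nm,uv,off in (("tip",(262,112.5),.084),("headback",(250,158),.023)):
    q=cast("wrist",uv,.016,T)[0,:2]; a=(q-c)@d; print(nm,q.round(4),"mid->",(c+d*(a-off)).round(4))
```

```text
[239, 237, 225, 232, 239, 240, 245, 241, 238, 239, 240, 236, 196, 116, 59, 49, 51, 47, 50, 49, 52, 47, 46, 50, 47, 46, 57, 107, 154, 169, 171, 171, 169, 170, 171, 174, 171, 171, 172, 170, 173, 172]
[246, 244, 242, 242, 243, 243, 216, 141, 98, 91, 89, 93, 92, 94, 93, 93, 92] [246, 244, 244, 243, 243, 245, 243, 203, 130, 95, 95, 94, 94, 92, 90, 88, 93]
[86, 87, 87, 88, 88, 85, 79, 84, 66, 53, 55, 55, 52, 54, 51, 53, 63, 114, 137, 159, 164, 170, 170, 169, 167, 169, 170, 170, 169, 167]
[[254, 267, 165], [254, 267, 170], [254, 267, 175], [254, 266, 180], [254, 266, 185], [254, 266, 190], [254, 265, 195], [254, 265, 200], [254, 265, 205], [254, 265, 210], [254, 265, 215], [254, 265, 220], [254, 264, 225], [253, 264, 230], [254, 264, 235]]
width [0.0181 0.0182 0.0183 0.017  0.017  0.0171 0.0158 0.0159 0.0159 0.016
 0.0161 0.0162 0.0148 0.0164 0.0149]
heading -18.281142109223232
tip [0.5144 0.3543] mid-> [0.4347 0.3809]
headback [0.4615 0.3876] mid-> [0.4351 0.3808]
```

>>> step_arm(
  plan=[
    [-0.019,0.006,0.7,0.022,60],
    [-0.019,0.006,0.7,0.022,60],
    [-0.019,0.006,0.7,0.022,60],
    [-0.019,0.006,0.7,0.022,60],
    [-0.019,0.006,0.7,0.022,60],
    [-0.019,0.006,0.88,0.022,60],
    [-0.019,0.006,0.88,0.022,60],
    [-0.019,0.006,0.88,0.022,60],
  ],
)

```text
time_s: 2.03
tcp_pos: [0.4347, 0.38, 0.0058]
eef_rot: [179.8, 0.0, -18.3]
contact_force: [0.1, 1.0, -0.1]
gripper_width: 0.0601
gripper_force: 0.0
```

>>> step_arm(
  plan=[
    [0,0,0,0,0],
    [0,0,0,0,0],
    [0,0,0,0,0],
    [0,0,0,0,0],
    [0,0,0,0,0],
    [0,0,0,0,0],
    [0,0,0,0,0],
    [0,0,0,0,0],
  ],
  newtons=50,
)

```text
time_s: 2.7
tcp_pos: [0.4356, 0.3803, 0.0071]
eef_rot: [-180.0, -0.0, -18.3]
contact_force: [-2.0, -1.4, 5.4]
gripper_width: 0.0194
gripper_force: 50.0
```

>>> step_arm(
  plan=[
    [0,0,-0.15,0,0],
    [0,0,-0.32,0,0],
    [0,0,-0.48,0,0],
    [0,0,-0.6,0,0],
    [0.3,0.62,-0.6,0,0],
    [0.3,0.62,-0.6,0,0],
    [0.3,0.62,-0.6,0,0],
    [0.3,0.62,-0.6,0,0],
    [0.3,0.62,-0.6,0,0],
    [0.3,0.62,-0.6,0,0],
    [0.3,0.62,-0.6,0,0],
  ],
)

```text
time_s: 3.62
tcp_pos: [0.4577, 0.2087, 0.1561]
eef_rot: [180.0, 0.0, -18.4]
contact_force: [-0.6, 0.1, -4.2]
gripper_width: 0.0196
gripper_force: 50.0
```

>>> step_arm(
  plan=[
    [0.3,0.62,0,0,0],
    [0.3,0.62,0,0,0],
    [0.3,0.62,0,0,0],
    [0.3,0.62,0,0,0],
    [0.3,0.62,0,0,0],
    [0.3,0.62,0,0,0],
    [0.3,0.62,0,0,0],
    [0.3,0.62,0,0,0],
  ],
)

```text
time_s: 4.28
tcp_pos: [0.4806, 0.0399, 0.1563]
eef_rot: [180.0, 0.0, -18.3]
contact_force: [-0.1, 0.1, -4.8]
gripper_width: 0.0195
gripper_force: 50.0
```

Run:
```python
from h import *
s,im,T=shot("w2"); print(s["time_s"],s["tcp_pos"],s["eef_rot"],s["gripper_width"])
cv2.imwrite("pics/w2b.png",cv2.resize(im[:240,100:420],None,fx=2.5,fy=2.5,interpolation=2))
```

```text
4.2833 [0.4806135  0.03987236 0.15631081] [ 1.79999004e+02  1.63153568e-02 -1.82777360e+01] 0.019519398925297672
```

View pics/w2b.png

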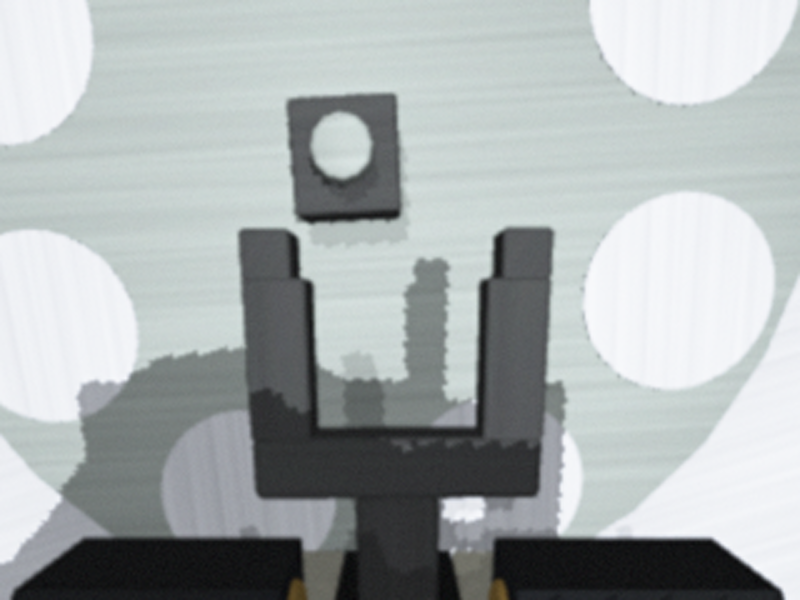

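The crop shows the nut's top face with corners near (288,98), (397,94), (400,208) and (297,215), and the spanner held straight: prong tips at row 230 (cols 240–553), head back at row 495. Next I'll cast both.

Run:
```python
from h import *
s=r.get_state(); T=tool(s); F=lambda p:np.array(p,float)/2.5+[100,0]
N=cast("wrist",F([(288,98),(397,94),(400,208),(297,215)]),.074,T)[:,:2]
print("sides",[np.linalg.norm(N[i]-N[i-1]).round(4) for i in range(4)],"centre",N.mean(0).round(4))
for i,j in ((3,0),(2,1),(0,1),(3,2)):
    d=N[j]-N[i]; print("edge",np.degrees(np.arctan2(d[1],d[0])).round(1))
st=cast("wrist",F([(342,146)]),.088,T)[0,:2]; print("stud",st.round(4))
zt=s["tcp_pos"][2]+.009
S=cast("wrist",F([(240,230),(553,230),(257,495),(540,495),(357,510),(438,510)]),zt,T)
Q=(np.c_[S,np.ones(6)]@np.linalg.inv(T).T)[:,:2]; print("spanner in tool",Q.round(4).tolist())
```

```text
sides [np.float64(0.0354), np.float64(0.0352), np.float64(0.0343), np.float64(0.0348)] centre [0.5955 0.0203]
edge -15.8
edge -16.6
edge -106.4
edge -104.7
stud [0.5953 0.0204]
spanner in tool [[0.0832, -0.0332], [0.0831, 0.0325], [0.0252, -0.0328], [0.0252, 0.033], [0.0215, -0.0096], [0.0215, 0.0093]]
```

>>> step_arm(
  plan=[
    [0.007,-0.052,0.12,-0.038,0],
    [0.007,-0.052,0.24,-0.038,0],
    [0.007,-0.052,0.34,-0.038,0],
    [0.007,-0.052,0.377,-0.038,0],
    [0.007,-0.052,0.377,-0.038,0],
    [0.007,-0.052,0.377,-0.038,0],
  ],
)

```text
time_s: 4.83
tcp_pos: [0.4866, 0.0513, 0.0627]
eef_rot: [180.0, -0.0, -16.0]
contact_force: [-0.0, -0.4, -3.9]
gripper_width: 0.0193
gripper_force: 50.0
```

Run:
```python
from h import *
s,im,T=shot("w3"); print(s["time_s"],s["tcp_pos"],s["eef_rot"],s["contact_force"])
cv2.imwrite("pics/w3b.png",cv2.resize(im[:240,100:420],None,fx=2.5,fy=2.5,interpolation=2))
```

```text
4.8333 [0.48662635 0.05134416 0.06273334] [ 1.79964520e+02 -6.02949760e-04 -1.59508478e+01] [-2.94857399e-03 -3.91748265e-01 -3.87766132e+00]
```

View pics/w3b.png

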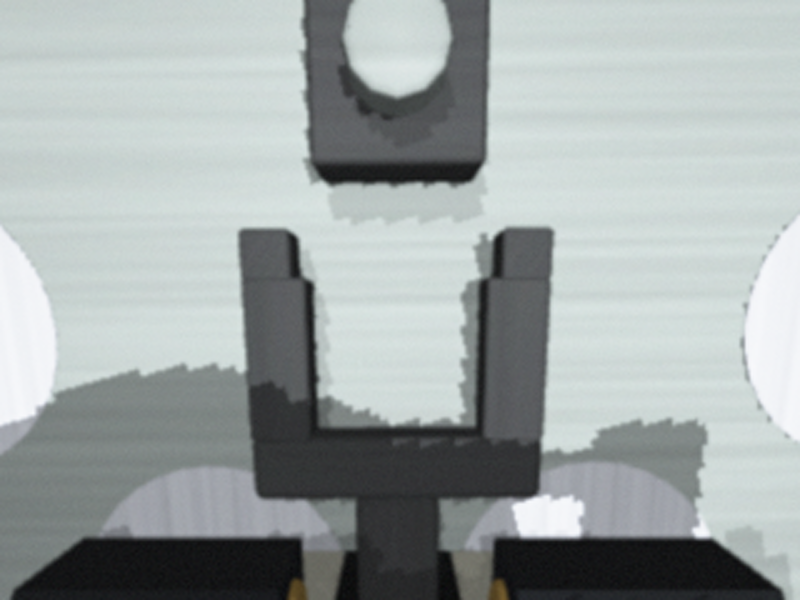

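The view shows the nut's near edge at cols 314–484 (centre 399) and the slot centre at col 397, with parallel flats, so they are aligned. I'll slide in about 54 mm.

>>> step_arm(
  plan=[
    [0.03,0,0.01,0,0],
    [0.06,0,0.012,0,0],
    [0.09,0,0.012,0,0],
    [0.12,0,0.012,0,0],
    [0.15,0,0.012,0,0],
    [0.18,0,0.012,0,0],
    [0.2,0,0.012,0,0],
    [0.218,0,0.012,0,0],
    [0.218,0,0.012,0,0],
  ],
)

```text
time_s: 5.63
tcp_pos: [0.5394, 0.0352, 0.0591]
eef_rot: [180.0, -0.0, -16.1]
contact_force: [0.1, -0.6, -4.3]
gripper_width: 0.0192
gripper_force: 50.0
```

>>> step_arm(
  plan=[
    [0,0,0.005,0,0],
    [0,0,0.009,0,0],
    [0,0,0.011,0,0],
    [0,0,0.011,0,0],
  ],
)

```text
time_s: 5.97
tcp_pos: [0.5383, 0.0354, 0.057]
eef_rot: [180.0, -0.0, -16.0]
contact_force: [-2.3, -0.4, 2.2]
gripper_width: 0.0196
gripper_force: 50.0
```

>>> step_arm(
  plan=[
    [0,0,0,0,60],
    [0,0,0,0,60],
    [0,0,0,0,60],
    [0,0,0,0,60],
    [0,0,0,0,60],
    [0,0,0,0,60],
    [0,0,0,0,60],
    [0,0,0,0,60],
  ],
)

```text
time_s: 6.63
tcp_pos: [0.5386, 0.0355, 0.0565]
eef_rot: [180.0, 0.0, -16.0]
contact_force: [0.0, -0.1, -0.0]
gripper_width: 0.0595
gripper_force: 0.0
```

>>> step_arm(
  plan=[
    [0,0,-0.1,0,60],
    [0,0,-0.2,0,60],
    [-0.1,0,-0.3,0,60],
    [-0.2,0,-0.3,0,60],
    [-0.3,0,-0.3,0,60],
    [-0.3,0,-0.3,0,60],
    [-0.3,0,-0.3,0,60],
  ],
)

```text
time_s: 7.22
tcp_pos: [0.4658, 0.0565, 0.1322]
eef_rot: [-179.9, -0.1, -16.0]
contact_force: [-0.3, 0.1, 0.6]
gripper_width: 0.0599
gripper_force: 0.0
```

Run:
```python
from h import *
s,im,T=shot("w4"); print(s["time_s"],s["tcp_pos"],s["eef_rot"])
cv2.imwrite("pics/w4b.png",cv2.resize(im[:240,100:420],None,fx=2.5,fy=2.5,interpolation=2))
```

```text
7.2167 [0.4658319  0.05653064 0.13218804] [-1.79945915e+02 -5.00539002e-02 -1.59641431e+01]
```

View pics/w4b.png

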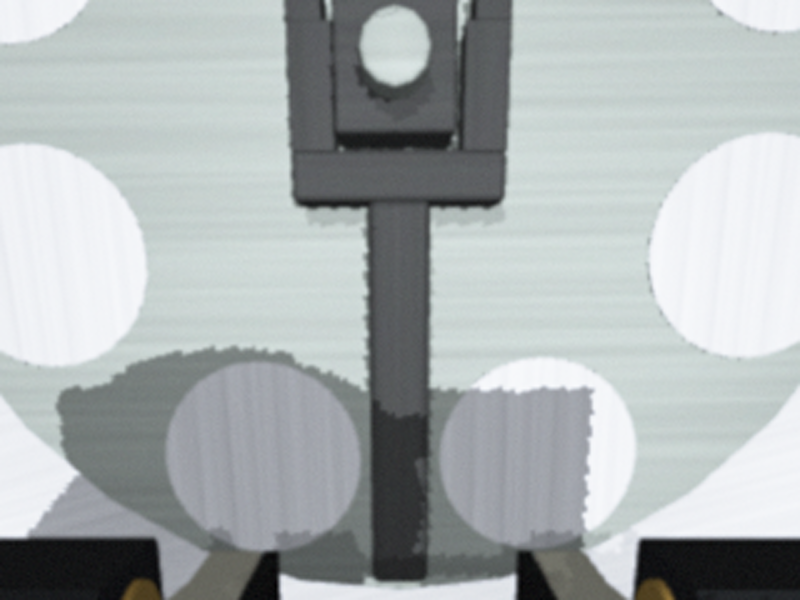

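The jaw is home on the nut, seen in the crop as the nut at (395,70) between the prongs. The handle is straight, ending at about (400,578), and flat. Next I'll straddle the handle end with the fingers and feel anticlockwise first.

>>> step_arm(
  plan=[
    [0,0,0.12,0,60],
    [0,0,0.24,0,60],
    [0,0,0.3,0,60],
    [0,0,0.308,0,60],
    [0,0,0.308,0,40],
    [0,0,0.308,0,24],
    [0,0,0.308,0,24],
    [0,0,0.308,0,24],
    [0,0,0.308,0,24],
    [0,0,0.308,0,24],
  ],
  newtons=40,
)

```text
time_s: 8.1
tcp_pos: [0.4669, 0.0565, 0.0553]
eef_rot: [-179.9, -0.1, -16.0]
contact_force: [-0.2, -0.5, -1.0]
gripper_width: 0.0269
gripper_force: 0.0
```

>>> step_arm(
  plan=[
    [0,0.016,0,-0.028,24],
    [0.001,0.031,0,-0.056,24],
    [0.002,0.047,0,-0.083,24],
    [0.004,0.063,0,-0.11,24],
    [0.006,0.078,0,-0.138,24],
    [0.008,0.0935,0,-0.167,24],
    [0.008,0.0935,0,-0.167,24],
  ],
)

```text
time_s: 8.68
tcp_pos: [0.4631, 0.0342, 0.0552]
eef_rot: [-179.9, -0.1, -5.9]
contact_force: [0.7, 6.2, -2.6]
gripper_width: 0.024
gripper_force: 2.9
```

>>> step_arm(
  plan=[
    [0,0.016,0,-0.028,24],
    [0.001,0.031,0,-0.056,24],
    [0.002,0.047,0,-0.083,24],
    [0.002,0.047,0,-0.083,24],
  ],
)

```text
time_s: 9.02
tcp_pos: [0.4624, 0.0228, 0.0552]
eef_rot: [-179.8, -0.2, -1.0]
contact_force: [0.6, 8.4, -1.3]
gripper_width: 0.0241
gripper_force: 3.8
```

>>> step_arm(
  plan=[
    [0,0.016,0,-0.028,24],
    [0.001,0.031,0,-0.056,24],
    [0.002,0.047,0,-0.083,24],
    [0.002,0.047,0,-0.083,24],
  ],
)

```text
time_s: 9.35
tcp_pos: [0.4629, 0.0147, 0.0552]
eef_rot: [-179.6, -0.3, 3.9]
contact_force: [-9.6, 33.3, 1.0]
gripper_width: 0.0239
gripper_force: 16.9
```

Anticlockwise stopped dead, with 33 N and rising, so that way tightens and the thread is left-hand. I'll loosen clockwise.

>>> step_arm(
  plan=[
    [0.0005,-0.024,0,0.042,24],
    [0.002,-0.047,0,0.083,24],
    [0.005,-0.07,0,0.125,24],
    [0.008,-0.094,0,0.167,24],
    [0.013,-0.117,0,0.208,24],
    [0.018,-0.14,0,0.25,24],
    [0.025,-0.162,0,0.292,24],
    [0.033,-0.185,0,0.333,24],
    [0.041,-0.207,0,0.375,24],
    [0.051,-0.228,0,0.417,24],
    [0.061,-0.249,0,0.458,24],
    [0.072,-0.27,0,0.5,24],
  ],
)

```text
time_s: 10.35
tcp_pos: [0.4733, 0.0762, 0.0547]
eef_rot: [179.7, 0.1, -26.2]
contact_force: [-2.0, -11.9, 6.9]
gripper_width: 0.0242
gripper_force: 5.5
```

>>> step_arm(
  plan=[
    [0.0005,-0.024,0,0.042,24],
    [0.002,-0.047,0,0.083,24],
    [0.005,-0.07,0,0.125,24],
    [0.008,-0.094,0,0.167,24],
    [0.013,-0.117,0,0.208,24],
    [0.018,-0.14,0,0.25,24],
    [0.018,-0.14,0,0.25,24],
  ],
)

```text
time_s: 10.93
tcp_pos: [0.4918, 0.1057, 0.0542]
eef_rot: [179.6, 0.1, -41.2]
contact_force: [-5.2, -7.1, 5.6]
gripper_width: 0.0241
gripper_force: 4.1
```

Run:
```python
from h import *
s=r.get_state(); p=s["tcp_pos"][:2]; n=np.array([.5954,.0204]); d=n-p
print(np.linalg.norm(d),np.degrees(np.arctan2(d[1],d[0])),s["eef_rot"],s["joints"].round(1))
cv2.imwrite("pics/sc5.png",cv2.resize(eyes.capture("scene")[120:280,180:400,::-1],None,fx=3.5,fy=3.5,interpolation=2))
```

```text
0.1341718647200281 -39.45595136287789 [ 1.79633419e+02  7.61864526e-02 -4.12439483e+01] [ 34.6  15.4 -33.    0.  -42.   14.2]
```

View pics/sc5.png

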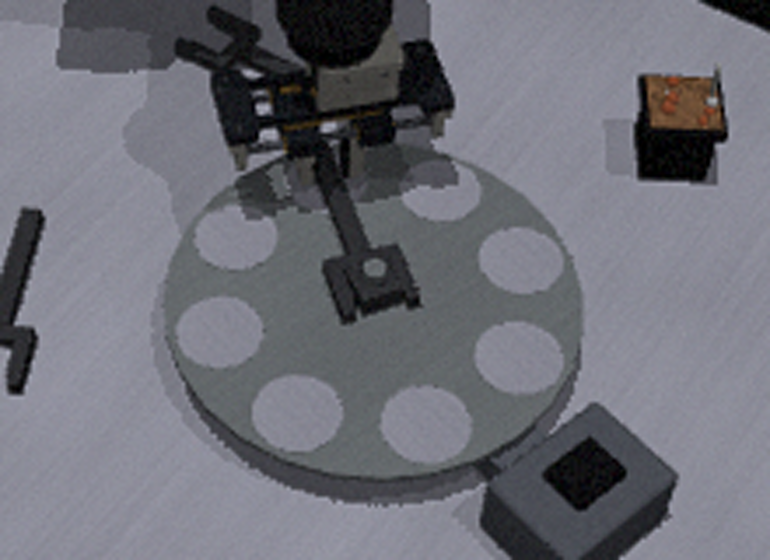

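The steady 8–9 N resistance shows the nut is loosening. In the crop the jaw at (372,285) still sits on the nut, and the handle runs to the gripper at (330,160). Continue.

>>> step_arm(
  plan=[
    [0.0005,-0.024,0,0.042,24],
    [0.002,-0.047,0,0.083,24],
    [0.005,-0.07,0,0.125,24],
    [0.008,-0.094,0,0.167,24],
    [0.013,-0.117,0,0.208,24],
    [0.018,-0.14,0,0.25,24],
    [0.025,-0.162,0,0.292,24],
    [0.033,-0.185,0,0.333,24],
    [0.041,-0.207,0,0.375,24],
    [0.051,-0.228,0,0.417,24],
    [0.061,-0.249,0,0.458,24],
    [0.072,-0.27,0,0.5,24],
  ],
)

```text
time_s: 11.98
tcp_pos: [0.548, 0.1454, 0.0536]
eef_rot: [179.5, -0.0, -71.3]
contact_force: [-13.6, 1.0, 4.2]
gripper_width: 0.0242
gripper_force: 5.7
```

>>> step_arm(
  plan=[
    [0.0005,-0.024,0,0.042,24],
    [0.002,-0.047,0,0.083,24],
    [0.005,-0.07,0,0.125,24],
    [0.008,-0.094,0,0.167,24],
    [0.013,-0.117,0,0.208,24],
    [0.018,-0.14,0,0.25,24],
    [0.025,-0.162,0,0.292,24],
    [0.025,-0.162,0,0.292,24],
  ],
)

```text
time_s: 12.65
tcp_pos: [0.5907, 0.1544, 0.0537]
eef_rot: [179.8, -0.0, -88.8]
contact_force: [-6.2, 4.5, -0.2]
gripper_width: 0.0242
gripper_force: 3.0
```

Run:
```python
from h import *
s=r.get_state(); p=s["tcp_pos"][:2]; n=np.array([.5954,.0204]); d=n-p
print(np.linalg.norm(d),np.degrees(np.arctan2(d[1],d[0])))
```

```text
0.1341298307220475 -87.97592479005897
```

Now release, rise straight up and check with a backed-off wrist look.

>>> step_arm(
  plan=[
    [0,0,0,0,60],
    [0,0,0,0,60],
    [0,0,0,0,60],
    [0,0,0,0,60],
    [0,0,0,0,60],
    [0,0,-0.1,0,60],
    [0,0,-0.25,0,60],
    [0,0,-0.4,0,60],
    [0,0,-0.5,0,60],
    [0,0,-0.5,0,60],
    [0,0,-0.5,0,60],
  ],
)

```text
time_s: 13.57
tcp_pos: [0.5934, 0.1545, 0.1819]
eef_rot: [-179.8, 0.1, -88.6]
contact_force: [-0.2, -1.1, -1.6]
gripper_width: 0.0601
gripper_force: 0.0
```

Run:
```python
from h import *
s,im,T=shot("w6"); print(s["time_s"],s["tcp_pos"],s["eef_rot"],s["contact_force"])
cv2.imwrite("pics/w6b.png",cv2.resize(im[:240,100:420],None,fx=2.5,fy=2.5,interpolation=2))
```

```text
13.5667 [0.59344101 0.1545334  0.18186423] [-1.79779360e+02  1.27138851e-01 -8.85889076e+01] [-0.24348405 -1.14003907 -1.62256096]
```

View pics/w6b.png

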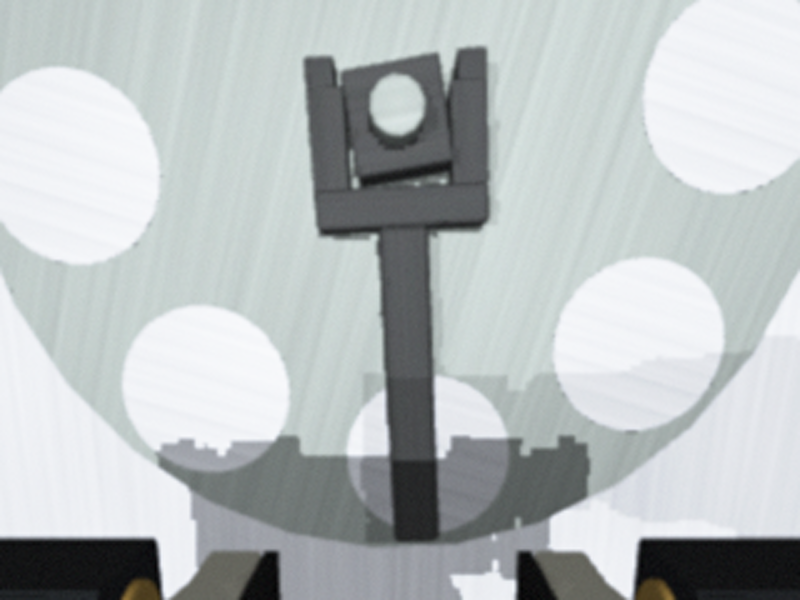

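The spanner lies flat with its jaw round the nut. The nut (stud at crop (398,104)) lags the handle by the slot's play, about 8°. I'll check the jaw offset and nut angle numerically.

Run:
```python
from h import *
s=r.get_state(); T=tool(s); F=lambda p:np.array(p,float)/2.5+[100,0]
stud=cast("wrist",F([(398,104)]),.088,T)[0,:2]
S=cast("wrist",F([(305,58),(486,48),(321,230),(488,222),(417,538)]),.066,T)[:,:2]
d=S[:2].mean(0)-S[4]; L=np.linalg.norm(d); d/=L
N=cast("wrist",F([(342,72),(438,54),(452,163),(361,177)]),.074,T)[:,:2]
print("stud",stud,"nutc",N.mean(0),"len",L,"jaw",S[4]+d*.165,"off",np.linalg.norm(S[4]+d*.165-stud), np.linalg.norm(S[:2].mean(0)-.025*d-stud))
for i,j in ((3,0),(2,1)): e=N[j]-N[i]; print(np.degrees(np.arctan2(e[1],e[0])))
print("spanner",np.degrees(np.arctan2(d[1],d[0])))
```

```text
stud [0.59415682 0.0207003 ] nutc [0.59403777 0.02146284] len 0.18532691935846504 jaw [0.59414823 0.01889783] off 0.0018024898768204149 0.002879586740417098
-78.3205563095689
-79.46252966283231
spanner -85.78173966634655
```

The nut has turned about 63° clockwise and the jaw is within 3 mm of its axis. Handing in.

```bash
python3 -c "
from plant import workorder; print(workorder.close_job())"
```

```text
the job is handed in; nothing more can be done
None
```

The nut has a left-hand thread: I slackened it about 63° clockwise and left the spanner lying flat and released, its jaw within 3 mm of the nut's axis, then handed the job in; no verdict was returned.

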